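# Lock the gear head and press the grease coupler onto its tilted nipple

### The job

Lock the gear head in its holding socket: turn the lock ring by its upright peg until its lever points at the index block. Then take the grease coupler that stands on the bench and press it squarely onto the tilted grease nipple until it snaps and its mouth sits fully home against the shoulder. Finish while still holding it pressed home against the valve spring (it pops off if you let go), and leave the other things on the bench where they are.

Things in the scene. Friction and masses are not known exactly. Their poses are not given: they have to be found in the camera images.
- head: gear head in its fixed holding socket: dark base plate 130 x 130 x 12 mm, on it a round socket, the lock ring (82 mm across, z 27 to 41 mm) and an aluminium housing 56 mm across, 72 mm high. Origin: centre of the plate's underside, on the bench, z up. The lock ring turns about the vertical through this origin. The nipple leans to its front, its own -x.
- lock_ring (a joint): angle of the lock ring (rad), growing clockwise seen from above, 0 to 1.5. 1.25 is the locked mark: the lever points at the index block. In head's frame the lever's azimuth (from +x, counterclockwise positive) is -0.5 minus the joint value. Starts at 0 to 0.4, stays where it is left, takes about 2 N at the peg; no stop or click at the mark.
- ring_peg (a point): centre of the top of the upright round black peg on the ring's lever: 14 mm diameter, z 37 to 80 mm above the bench, its axis 80 mm from the ring's axis. The lever (14 mm wide, z 29 to 39 mm) reaches 90 to 97 mm from the ring's axis, past the peg, ending in a point.
- index_mark (a point): top of the index block, the locked mark: a small aluminium block 24 mm wide, 34 mm high, fixed to the base plate on a tongue, 111 mm from the ring's axis, just beyond the lever's sweep.
- nipple: tilted grease nipple. Origin: centre of the flat round shoulder (36 mm across) from which it stands, 16 mm in front of the head's origin, 80 mm above the bench. z points outwards along the nipple, 0.5 rad from the vertical, towards the head's front (-x). Brass, 17 mm thick up to 13 mm from the shoulder, tapering to 10 mm at 18 mm.
- nipple_tip (a point): free end of the sprung valve pin (6 mm thick) on the nipple's axis, 28 mm from the shoulder (this point does not move with the pin). Two sprung balls stand 2.5 mm out of the nipple's sides (its own +y and -y), 11 mm from the shoulder: they make the snap as the coupler's lip passes them, 10 to 3 mm before home.
- valve_pin (a joint): how far the valve pin is pressed in (m), 0 free, 0.007 when the coupler is fully home. Its spring starts at 5 N and reaches 14 N at home; it pushes the coupler off again when nobody holds it.
- coupler: push-on grease coupler, loose, 0.18 to 0.28 kg, standing upright on its mouth. Origin: centre of the mouth rim; z points from the mouth to the handle. The mouth flares to 26 mm; then the bore is 19 mm (lip, 4 to 8 mm deep), then 24 mm, ending 21 mm deep. Fits at any turn about its axis. When home its origin lies on the nipple's origin and the z axes agree. Pushing on needs about 14 N.
- coupler_grip (a point): on the coupler's axis in the middle of its handle, 75 mm from the mouth. Steel sleeve 32 mm thick up to 30 mm, neck 26 mm thick up to 46 mm, then the black square handle, 26 x 26 mm with flats facing the coupler's own x and y, up to 110 mm, and a small cap to 114 mm.
- screwdriver: bystander: screwdriver with blue handle, 190 mm long, 26 mm thick, lying; origin under its middle
- old_screwdriver: bystander: screwdriver with wooden handle, 150 mm long, 26 mm thick, lying; origin under its middle
- bottle: bystander: small yellow bottle, 32 mm across, 75 mm high, standing; origin under its centre
- tin: bystander: tin, 74 mm across, 110 mm high, standing; origin under its centre
- socket: bystander: steel ring-shaped spanner socket, 28 mm across, 22 mm high; origin under its centre
- spanner: bystander: flat spanner, 160 mm long, 8 mm high, lying; origin under its middle
- tweezers: bystander: steel tweezers, 125 mm long, 5 mm high, lying; origin under their middle

How it is judged:
By the outcome, as a careful person would: the job done as asked, in the order asked, and still so for the second after the job is handed in, while the arm keeps its last pose, push and grip.
It also fails if it takes over 53 s, if anything falls off the work surface, if the arm or the gripper's body presses on something with over 40 N, if the wrist force passes 120 N, or if a joint passes its speed limit or range.

### The arm

A 7-joint arm with a two-finger parallel gripper is mounted at the origin on the work surface. World frame = base frame: x ahead of the robot, y to its left, z up, the work surface at z = 0. Lengths are in m, angles in rad, forces in N, time in s.
With the tool pointing down it reaches from about 0.425 to 1.025 m from the base axis. Payload 9.4 kg.
Tool frame: the origin (TCP) lies midway between the tips of the shut fingers; the grasp point (between the pads) lies 19 mm behind it (ctrl.grasp_offset is the distance from the TCP to the grasp point, in m); z points along the fingers, y is the line along which they close (so a half turn about z gives the same grasp; the last joint's range is limited). The gripper opens to 93 mm and grips with 3 to 60 N. Pads are 15 mm wide; open, the fingers measure 128 mm over their backs; the gripper's body (75 mm by 188 mm) begins 65 mm behind the grasp point.
Start: joints at [-1.242, 0.599, -0.003, 1.599, 0.002, 0.943, -0.08], TCP at [0.286, 0.666, 0.219] pointing down, gripper open.
Joint ranges: [-2.57, 2.57], [-0.35, 1.97], [-1.29, 1.29], [0.11, 2.56], [-1.05, 4.19], [0.11, 1.86], [-2.63, 2.63]. Speed limits (rad/s): [2.22, 2.22, 3.01, 3.01, 3.14, 3.14, 3.14].

### API

Orientations are given as a unit quaternion [x, y, z, w].
In Python, from station import ctrl, imaging, probe_bus, hand_in gives the robot as it stands (ctrl), with the cameras (imaging), the job as plain functions and the readings (probe_bus).
- The arm moves only by the shell command python3 steer.py FILE [OPENING] [FORCE], which reads ROWS from the file FILE. ROWS is a JSON list of rows, 1 to 5 of them, each an object with the fields x, y, z (the shift in fractions of the full range, 1 being 0.6 m), wx, wy, wz (a rotation vector in normalised numbers (1 is pi rad)); a field left out counts as zero; each row is the pose to reach, as a shift and turn from the pose commanded when the command began, along the tool's axes at that moment; what a row does not reach only later rows make up. A row lasts 1/10 s, in which the tool goes at most 0.05 m and 0.15 rad, less where a joint would pass 70% of its speed; a pose out of reach is approached as far as the arm can. OPENING is the finger opening in m, set as the command begins (- or left out keeps the last). The fingers move at their own pace and stop on an object; FORCE is the grip in N (left out, the last holds). Time passes only in rows, so rows that do not move let the fingers close. It prints the time, the measured TCP pose, the force, the opening and the grip force at its end. Input that does not fit is refused with a message, and nothing moves.
- probe_bus.read_state(): the state, without advancing time (a new reading comes with each control period).
- imaging.capture(name): name is "scene" or "top" or "wrist"; returns the picture (480x640x3 uint8, blue, green, red); there is no depth.
- imaging.camera_model(name): a dict with "K" (3x3 intrinsics, pixels), "extrinsics" (4x4, takes a point from camera to world coordinates); the wrist camera has in their place "mount" (4x4, takes a point from camera to tool coordinates, whose origin is the TCP and whose axes are the flange's). Camera axes: x right, y down, z forward; pixel columns grow to the right and rows downward; lengths in m; the calibration is good to about 2 mm. A picture is of the moment at which its call begins: read the wrist's pose just before it. camera_model takes no time and is no camera call.
- hand_in(): hands the job in; it is judged then, once.
The state is a dict: "t": time; "q": joint angles; "joint_velocities": joint speeds; "joint_efforts": joint torques, N m; "eef_pos": TCP position; "ee_rot": TCP orientation; "ft_force": force on the tool from outside, world axes, zero at the start; "ft_torque": the same for the moment, N m; "grip_width": finger opening in m; "finger_force": force on a finger pad.
Only numpy, scipy, OpenCV 4.12 (cv2) and the standard library are available. Lean on these libraries where they do the work, as an engineer would, in place of code of your own. Each camera call takes 0.05 s, during which the arm holds its last target. There are 200 camera calls.

## Working session

There is one attempt and no reset: what is moved stays moved. The work goes in short steps, Python scripts to look and compute and a shell command to move; the robot and the scene stay as the last step left them, time stands still between calls to the robot, and variables do not carry over. Pictures are saved under pics/ and viewed, at most 10 in all, crops included, and the job is handed in when it is done.

```bash
ls; mkdir -p pics; python3 - <<'E'
from station import ctrl, imaging, probe_bus, hand_in
import cv2
for n in("scene","top"):
    cv2.imwrite(f"pics/{n}0.png",imaging.capture(n)); m=imaging.camera_model(n); print(n,m["K"],m["extrinsics"])
print(imaging.camera_model("wrist")); print(probe_bus.read_state())
E
```

```text
pics
station.py
steer.py
scene [[445.80179858   0.         323.00910107]
 [  0.         445.80179858 233.94997166]
 [  0.           0.           1.        ]] [[-0.21052493  0.77079859 -0.60128927  1.26390737]
 [ 0.97743992  0.15524435 -0.1432145   0.15098751]
 [-0.01704277 -0.61787436 -0.78609212  0.96843739]
 [ 0.          0.          0.          1.        ]]
top [[577.7992302    0.         323.48653061]
 [  0.         577.7992302  242.22476829]
 [  0.           0.           1.        ]] [[-0.01568565 -0.99360941  0.11177792  0.44169334]
 [-0.99953998  0.01848426  0.02404492 -0.04321293]
 [-0.02595739 -0.11134934 -0.99344227  1.37123793]
 [ 0.          0.          0.          1.        ]]
{'K': array([[345.15122   ,   0.        , 322.68840375],
       [  0.        , 345.15122   , 237.2694052 ],
       [  0.        ,   0.        ,   1.        ]]), 'mount': array([[ 6.40067846e-04, -9.63472757e-01, -2.67805594e-01,
         7.53852633e-02],
       [ 9.99998896e-01,  9.75861731e-04, -1.12077216e-03,
         7.09494197e-04],
       [ 1.34117467e-03, -2.67804581e-01,  9.63472318e-01,
  
[... 160 characters left out ...]
-0.00254146,  1.60001759,  0.00181698,
        0.94291862, -0.07978842]), 'joint_velocities': array([ 4.38467950e-05, -4.53272124e-04,  2.51073885e-04, -1.27218303e-03,
        1.87647729e-03, -6.60558605e-05, -2.35947085e-04]), 'joint_efforts': array([ 5.65188326e-03, -7.66553593e+01,  1.50219910e+00, -2.52929932e+01,
       -5.22867171e-02,  1.37131786e-02,  2.28116158e-05]), 'eef_pos': array([0.28604757, 0.66572255, 0.21786699]), 'ee_rot': array([ 2.01472959e-01,  9.79493836e-01, -6.83803374e-04, -6.75153776e-05]), 'ft_force': array([-0.39220746,  0.55022564, -0.68149647]), 'ft_torque': array([-0.01756694, -0.0289504 ,  0.03842895]), 'finger_force': 0.0, 'grip_width': 0.09312102513328803}
```

View pics/scene0.png

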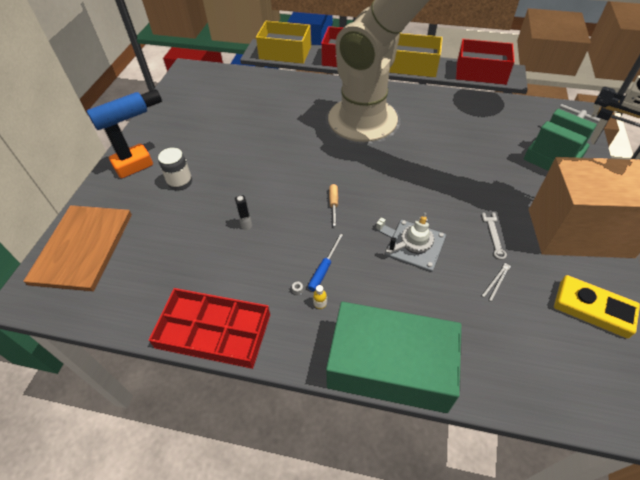

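View pics/top0.png

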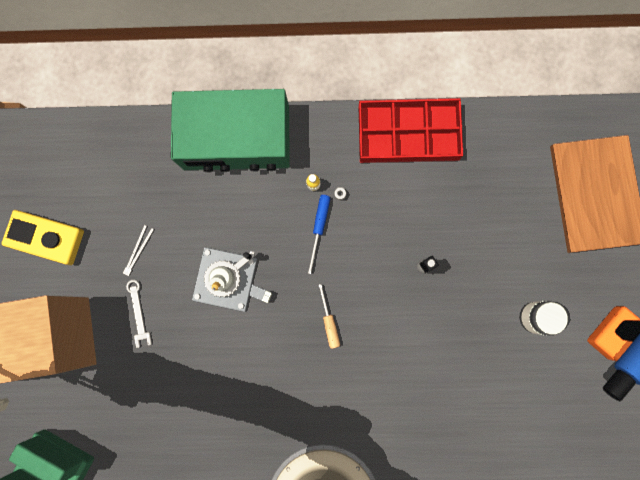

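The scene view shows the coupler at about (243,212), the head at (417,240), the black peg at (392,243) and the index block at (381,225). In the top view they are at coupler (430,264), head (222,280), peg (252,255) and index block (262,295). Next I'll view enlarged crops.

```bash
python3 - <<'E'
import cv2,numpy as np
a=cv2.imread("pics/top0.png");b=cv2.imread("pics/scene0.png")
z=lambda i,x,y,w,h,s:cv2.resize(i[y:y+h,x:x+w],None,fx=s,fy=s,interpolation=cv2.INTER_CUBIC)
A=np.hstack([z(a,180,235,100,75,4),z(b,360,200,100,75,4)])
B=np.hstack([z(a,400,240,50,37.5.__int__(),8),z(b,220,188,50,37,8)])
cv2.imwrite("pics/c.png",np.vstack([A,B])[:600])
E
```

```text
(no output)
```

View pics/c.png

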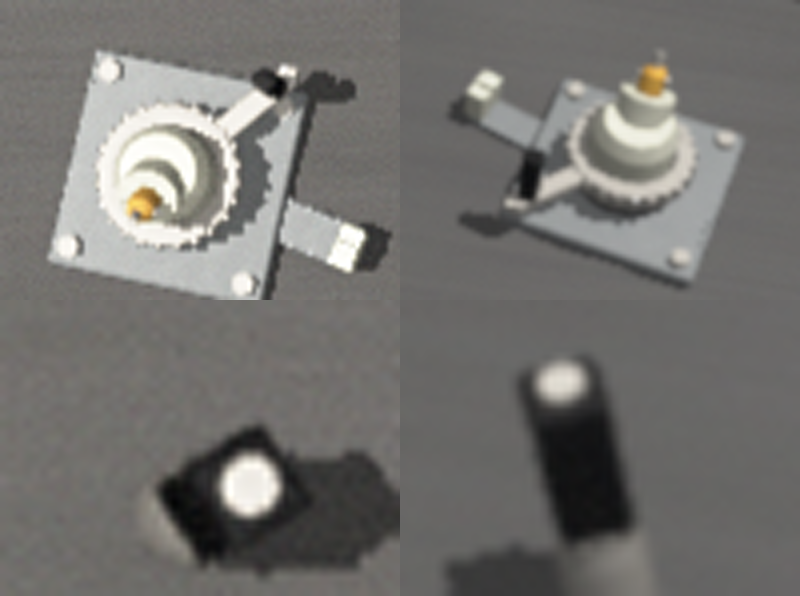

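```bash
cat > h.py <<'E'
import numpy as np,cv2
from station import ctrl, imaging, probe_bus, hand_in
from scipy.spatial.transform import Rotation as R
def ray(n,uv,pose=None):
    m=imaging.camera_model(n)
    if n=="wrist":
        T=np.eye(4);p,q=pose;T[:3,:3]=R.from_quat(q).as_matrix();T[:3,3]=p;E=T@m["mount"]
    else:E=m["extrinsics"]
    d=E[:3,:3]@np.linalg.solve(m["K"],[*uv,1]);return E[:3,3],d/np.linalg.norm(d)
def plane(n,uv,z,pose=None):
    o,d=ray(n,uv,pose);return o+d*(z-o[2])/d[2]
def tri(rs):
    A=sum(np.eye(3)-np.outer(d,d) for o,d in rs);b=sum((np.eye(3)-np.outer(d,d))@o for o,d in rs)
    p=np.linalg.solve(A,b);return p,[np.linalg.norm(np.cross(p-o,d)) for o,d in rs]
E
python3 - <<'E'
from h import *
np.set_printoptions(precision=4,suppress=True)
P=dict(cap=((431.2,263.1),(240.2,198.2)),peg=((245.7,254.2),(393.2,238.7)),index=((266.2,295),(381.7,219.5)),pin=((215,288),(425,213)))
for k,(a,b) in P.items():print(k,*tri([ray("top",a),ray("scene",b)]))
s=[plane("top",(180+x/4,235+y/4),.016) for x,y in((110,70),(68,245),(243,283))]
print(*s,"centre",(s[0]+s[2])/2)
c=[plane("top",(400+x/8,240+(y-300)/8),.11) for x,y in((258,425),(312,500),(207,562),(160,485))]
print(*c)
E
```

```text
cap [ 0.5331 -0.2454  0.1093] [np.float64(0.0013309737973946675), np.float64(0.0013309737973947325)]
peg [0.5632 0.1644 0.0783] [np.float64(0.00042443220054250137), np.float64(0.0004244322005425016)]
index [0.4714 0.1252 0.0368] [np.float64(0.0020659889052468644), np.float64(0.002065988905246849)]
pin [0.487  0.2307 0.1052] [np.float64(0.00325559397608927), np.float64(0.003255593976089272)]
[0.5748 0.2648 0.016 ] [0.472  0.2889 0.016 ] [0.4482 0.1856 0.016 ] centre [0.5115 0.2252 0.016 ]
[ 0.5498 -0.2495  0.11  ] [ 0.5291 -0.2633  0.11  ] [ 0.5127 -0.2343  0.11  ] [ 0.5339 -0.2223  0.11  ]
```

The rows are not in the units I measure in: shifts go in shares of 0.6 m and turns go in shares of pi rad. I convert before sending: -0.2 m is -0.3333, -0.18 m is -0.3.

```bash
python3 - <<'E'
from h import *
print(tri([ray("top",(50,297)),ray("scene",(548,208))]),tri([ray("top",(54,378)),ray("scene",(557,160))]))
E
echo '[{"z":-0.0833}, {"z":-0.1667}, {"z":-0.25}, {"x":-0.05, "y":-0.05, "z":-0.3}, {"x":-0.1, "y":-0.1, "z":-0.3333}]' > mv.in && python3 steer.py mv.in
```

```text
(array([0.47250705, 0.52963908, 0.18171539]), [np.float64(0.02286343697727376), np.float64(0.022863436977273527)]) (array([0.306226  , 0.5429589 , 0.17831575]), [np.float64(0.0005156146474749028), np.float64(0.0005156146474750292)])
t: 0.6
eef_pos: [0.3171, 0.5876, 0.4203]
ee_rot: [0.2, 0.98, 0.001, 0.0]
ft_force: [1.2, 0.5, 0.3]
grip_width: 0.093
finger_force: 0.0
```

```bash
echo '[{"x":-0.0633, "y":-0.05}, {"x":-0.1267, "y":-0.1}, {"x":-0.19, "y":-0.15}, {"x":-0.2533, "y":-0.2}, {"x":-0.3167, "y":-0.25}]' > mv.in && python3 steer.py mv.in >/dev/null; echo '[{"x":-0.05, "y":-0.0383, "z":0.05}, {"x":-0.1, "y":-0.0767, "z":0.1}, {"x":-0.15, "y":-0.115, "z":0.15}, {"x":-0.2, "y":-0.1533, "z":0.2}, {"x":-0.2333, "y":-0.1783, "z":0.2333}]' > mv.in && python3 steer.py mv.in 0.05; echo '[{}, {}]' > mv.in && python3 steer.py mv.in
python3 - <<'E'
from h import *
s=probe_bus.read_state();i=imaging.capture("wrist");cv2.imwrite("pics/w1.png",i)
print(repr(s["eef_pos"]),repr(s["ee_rot"]),s["q"])
E
```

```text
t: 1.6
eef_pos: [0.5196, 0.2177, 0.2766]
ee_rot: [0.203, 0.979, -0.001, -0.001]
ft_force: [0.4, 0.4, 0.0]
grip_width: 0.0576
finger_force: 0.0
t: 1.8
eef_pos: [0.5193, 0.2207, 0.2783]
ee_rot: [0.202, 0.979, -0.0, -0.001]
ft_force: [0.5, -0.2, 0.0]
grip_width: 0.0503
finger_force: 0.0
array([0.51926166, 0.22074854, 0.27829902]) array([ 2.02069487e-01,  9.79371012e-01, -2.93261593e-04, -5.06637400e-04]) [-0.60647714  0.34119788  0.14027879  1.90996562 -0.0602027   0.89557328
  0.72738023]
```

View pics/w1.png

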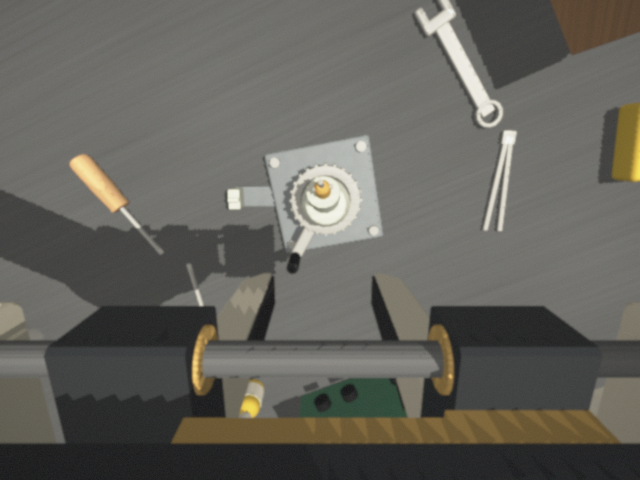

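The wrist view shows the plate corners at about (265,156), (368,136) and (382,236), the index block at (233,199), the peg at (294,262) and the nipple at (321,189). I'll zoom in to get exact pixels.

```bash
python3 - <<'E'
import cv2
i=cv2.imread("pics/w1.png")[125:275,220:400]
i=cv2.resize(i,None,fx=4,fy=4,interpolation=cv2.INTER_CUBIC)
for k in range(0,180,20):
    cv2.putText(i,str(220+k),(k*4,10),0,.35,(0,255,255));cv2.line(i,(k*4,12),(k*4,18),(0,255,255))
for k in range(0,150,25):cv2.putText(i,str(125+k),(0,k*4+4),0,.35,(0,255,255))
cv2.imwrite("pics/w1c.png",i)
E
```

```text
(no output)
```

View pics/w1c.png

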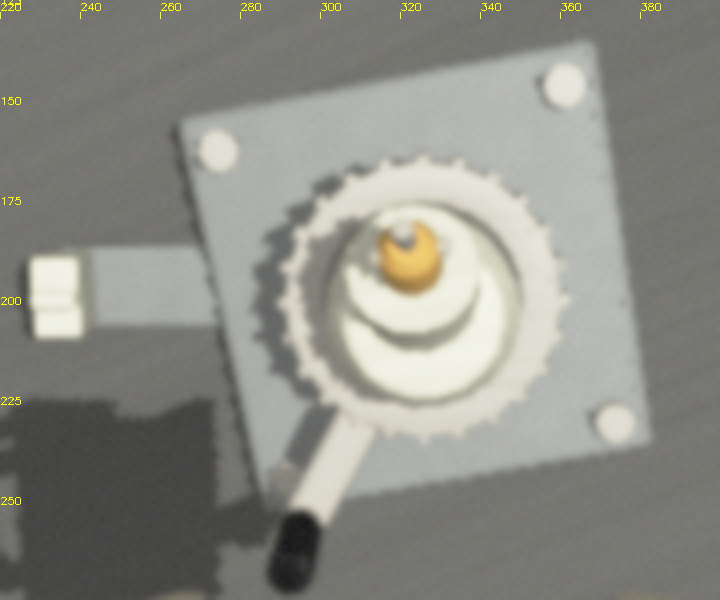

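```bash
cat >> h.py <<'E'
W1=(np.array([0.51926166,0.22074854,0.27829902]),np.array([2.02069487e-01,9.79371012e-01,-2.93261593e-04,-5.06637400e-04]))
E
python3 - <<'E'
from h import *
np.set_printoptions(precision=4,suppress=True)
f=lambda x,y:(220+x/4-.4,125+y/4-.4)
c=np.array([plane("wrist",f(*p),.012,W1) for p in((182,118),(593,42),(652,440),(263,505))])
print(c,"centre",c.mean(0)); d=np.roll(c,-1,0)-c
print(np.linalg.norm(d,axis=1),np.degrees(np.arctan2(d[:,1],d[:,0])))
print("ring",plane("wrist",f(426,298),.041,W1),"idx",plane("wrist",f(56,296),.034,W1))
a=ray("wrist",f(291,566),W1);print("peg",plane("wrist",f(291,566),.08,W1),tri([a,ray("scene",(393.2,238.7))]))
print("idx tri",tri([ray("wrist",f(56,296),W1),ray("scene",(381.7,219.5))]))
print("pin",plane("wrist",f(404,230),.1046,W1),tri([ray("wrist",f(404,230),W1),ray("scene",(425,213))]))
print("balls mid",plane("wrist",f(410,252.5),.0897,W1))
b=[plane("wrist",f(*p),.0897,W1) for p in((377,258),(443,247))];print(b)
E
```

```text
[[0.4358 0.1803 0.012 ]
 [0.4646 0.3032 0.012 ]
 [0.5872 0.2759 0.012 ]
 [0.5576 0.1509 0.012 ]] centre [0.5113 0.2276 0.012 ]
[0.1261 0.1257 0.1284 0.1252] [  76.8387  -12.5515 -103.3502  166.4071]
ring [0.5114 0.2285 0.041 ] idx [0.4683 0.1268 0.034 ]
peg [0.56   0.1664 0.08  ] (array([0.5612, 0.1651, 0.0758]), [np.float64(0.0002978281182074564), np.float64(0.0002978281182073578)])
idx tri (array([0.4684, 0.127 , 0.0339]), [np.float64(0.00019171520341894745), np.float64(0.00019171520341891427)])
pin [0.4843 0.2337 0.1046] (array([0.4845, 0.2339, 0.1035]), [np.float64(0.0002063347495822056), np.float64(0.00020633474958217597)])
balls mid [0.4917 0.2321 0.0897]
[array([0.4896, 0.2238, 0.0897]), array([0.4937, 0.2404, 0.0897])]
```

Scaled: 0.15 m is 0.25, -0.0602 m is -0.1003, 0.496 rad is 0.1579.

```bash
echo '[{"x":-0.0333, "y":-0.0183, "z":0.05, "wz":0.0446}, {"x":-0.0667, "y":-0.0367, "z":0.1, "wz":0.0891}, {"x":-0.1, "y":-0.0567, "z":0.15, "wz":0.1337}, {"x":-0.1003, "y":-0.057, "z":0.2167, "wz":0.1579}, {"x":-0.1003, "y":-0.057, "z":0.25, "wz":0.1579}]' > mv.in && python3 steer.py mv.in >/dev/null;echo '[{"z":0.0667}, {"z":0.1167}, {"z":0.1383}, {"z":0.1383}]' > mv.in && python3 steer.py mv.in
echo '[{}, {}, {}, {}, {}]' > mv.in && python3 steer.py mv.in 0.0 10
```

```text
t: 2.75
eef_pos: [0.5606, 0.1669, 0.0448]
ee_rot: [0.435, 0.9, -0.0, -0.001]
ft_force: [0.1, -0.7, -0.1]
grip_width: 0.0502
finger_force: 0.0
t: 3.25
eef_pos: [0.5615, 0.1659, 0.0462]
ee_rot: [0.436, 0.9, 0.0, 0.0]
ft_force: [1.5, 0.9, 0.5]
grip_width: 0.0147
finger_force: 1.9
```

Scaled: -0.0452 m is -0.0753, -0.0369 m is -0.0615, 0.48 rad is 0.1528.

```bash
echo '[{"x":0.001, "y":-0.016, "wz":0.0382}, {"x":0.0038, "y":-0.0317, "wz":0.0764}, {"x":0.0085, "y":-0.047, "wz":0.1146}, {"x":0.015, "y":-0.0615, "wz":0.1528}, {"x":0.0233, "y":-0.0753, "wz":0.191}]' > mv.in && python3 steer.py mv.in;echo '[{"x":0.001, "y":-0.016, "wz":0.0382}, {"x":0.0038, "y":-0.0317, "wz":0.0764}, {"x":0.0085, "y":-0.047, "wz":0.1146}, {"x":0.0157, "y":-0.0628, "wz":0.156}, {"x":0.0157, "y":-0.0628, "wz":0.156}]' > mv.in && python3 steer.py mv.in; echo '[{}, {}]' > mv.in && python3 steer.py mv.in
python3 - <<'E'
from h import *
cv2.imwrite("pics/top1.png",cv2.resize(imaging.capture("top")[235:310,180:280],None,fx=6,fy=6,interpolation=cv2.INTER_CUBIC))
E
```

```text
t: 3.75
eef_pos: [0.5182, 0.1492, 0.0462]
ee_rot: [0.684, 0.729, 0.001, 0.001]
ft_force: [2.8, 4.0, -0.4]
grip_width: 0.0136
finger_force: 10.0
t: 4.25
eef_pos: [0.479, 0.157, 0.0461]
ee_rot: [0.839, 0.543, 0.001, -0.0]
ft_force: [1.7, 5.0, 2.0]
grip_width: 0.0137
finger_force: 10.0
t: 4.45
eef_pos: [0.4799, 0.1566, 0.0461]
ee_rot: [0.838, 0.546, 0.001, -0.0]
ft_force: [1.1, 5.2, 4.4]
grip_width: 0.0137
finger_force: 10.0
```

Scaled: -0.2 m is -0.3333, -0.16 m is -0.2667.

```bash
echo '[{}, {}]' > mv.in && python3 steer.py mv.in 0.05; echo '[{"z":-0.0667}, {"z":-0.1333}, {"z":-0.2}, {"z":-0.2667}, {"z":-0.3333}]' > mv.in && python3 steer.py mv.in >/dev/null; echo '[{}, {}]' > mv.in && python3 steer.py mv.in
python3 - <<'E'
from h import *
s=probe_bus.read_state();i=imaging.capture("wrist");cv2.imwrite("pics/w2.png",i);t=imaging.capture("top")
print(repr(s["eef_pos"]),repr(s["ee_rot"]),s["q"])
i=cv2.resize(i[60:310,200:450],None,fx=2.2,fy=2.2,interpolation=cv2.INTER_CUBIC)
for k in range(0,250,25):
    cv2.putText(i,str(200+k),(int(k*2.2),10),0,.35,(0,255,255));cv2.putText(i,str(60+k),(0,int(k*2.2)+4),0,.35,(0,255,255))
cv2.imwrite("pics/w2c.png",i)
E
```

```text
t: 4.7
eef_pos: [0.4787, 0.1548, 0.0456]
ee_rot: [0.839, 0.544, -0.0, 0.0]
ft_force: [0.6, -0.7, 0.5]
grip_width: 0.0254
finger_force: 0.0
t: 5.4
eef_pos: [0.4787, 0.1553, 0.246]
ee_rot: [0.839, 0.544, 0.001, -0.0]
ft_force: [-0.7, 0.3, 0.2]
grip_width: 0.0499
finger_force: 0.0
array([0.47872759, 0.15530254, 0.24604484]) array([ 8.38955843e-01,  5.44199209e-01,  5.53204995e-04, -9.33419813e-05]) [-0.99729209  0.37518049  0.78159688  2.0997803  -0.36779833  0.802809
 -0.41033938]
```

View pics/w2c.png

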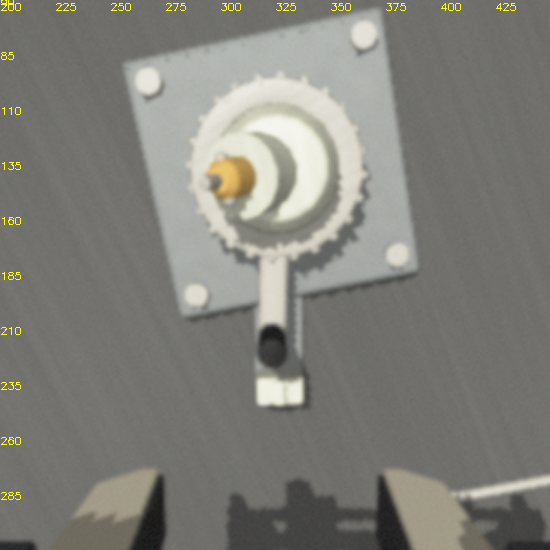

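The view shows the ring centre at crop (277.5,167), the peg top at (271,350) and the index block top at (280,391), notch at 281. The lever seems slightly off the mark, so I'll compute the angle.

```bash
cat >> h.py <<'E'
W2=(np.array([0.47872759,0.15530254,0.24604484]),np.array([8.38955843e-01,5.44199209e-01,5.53204995e-04,-9.33419813e-05]))
E
python3 - <<'E'
from h import *
np.set_printoptions(precision=4,suppress=True)
f=lambda x,y:(200+x/2.2-.3,60+y/2.2-.3)
pt=lambda x,y,z:plane("wrist",f(x,y),z,W2)
c=np.array([pt(*p,.012) for p in((124,63),(378,8),(417,270),(182,317))]);d=np.roll(c,-1,0)-c
C=c.mean(0);print("plate",C,np.linalg.norm(d,axis=1),np.degrees(np.arctan2(d[:,1],d[:,0])))
sc=np.array([pt(*p,.016) for p in((148,82),(364,35),(398,255),(195,295))]);print("screws",sc.mean(0));d=np.roll(sc,-1,0)-sc;print(np.degrees(np.arctan2(d[:,1],d[:,0])))
r=pt(277.5,167,.041);print("ring",r)
for n,p in dict(peg=pt(271,348,.08),idx=pt(280,391,.034),lev1=pt(273,300,.039),lev2=pt(274,268,.039)).items():
    for o in(C,r):
        v=p-o;print(n,p,np.hypot(*v[:2]),np.degrees(np.arctan2(v[1],v[0])))
f1=lambda x,y:(220+x/4-.4,125+y/4-.4)
print("pin 2view",tri([ray("wrist",f(208,183),W2),ray("wrist",f1(404,230),W1)]),pt(208,183,.1046))
print("balls mid",pt(228,179,.0897))
E
```

```text
plate [0.5122 0.227  0.012 ] [0.1252 0.1271 0.1261 0.1274] [ -12.7903 -102.6302  167.3344   76.9881]
screws [0.5125 0.2266 0.016 ]
[ -12.6505 -102.6398  167.0971   76.9166]
ring [0.5135 0.2278 0.041 ]
peg [0.4789 0.1578 0.08  ] 0.07681139323409898 -115.65139006937628
peg [0.4789 0.1578 0.08  ] 0.07804259554693929 -116.26558214369263
idx [0.4699 0.126  0.034 ] 0.1095547026999675 -112.71921525766653
idx [0.4699 0.126  0.034 ] 0.11074066394941755 -113.18395348082554
lev1 [0.486  0.1712 0.039 ] 0.061614171975761765 -115.1147644518336
lev1 [0.486  0.1712 0.039 ] 0.0628387238397784 -115.88801180990338
lev2 [0.4929 0.1853 0.039 ] 0.04595391113212983 -114.89622650816655
lev2 [0.4929 0.1853 0.039 ] 0.047177203246483904 -115.93183407825323
pin 2view (array([0.4851, 0.2324, 0.1018]), [np.float64(0.0004346025956682661), np.float64(0.00043460259566829846)]) [0.4854 0.2327 0.1046]
balls mid [0.4925 0.2312 0.0897]
```

Scaled: 0.2 m is 0.3333, 0.19 m is 0.3167.

```bash
echo '[{"z":0.0833}, {"z":0.1667}, {"z":0.25}, {"z":0.3167}, {"z":0.3333}]' > mv.in && python3 steer.py mv.in >/dev/null; echo '[{}, {}, {}, {}, {}]' > mv.in && python3 steer.py mv.in 0.0 10;echo '[{"y":0.0033, "wz":-0.0064}, {"y":0.0072, "wz":-0.0127}, {"y":0.0072, "wz":-0.0127}, {"y":0.0072, "wz":-0.0127}]' > mv.in && python3 steer.py mv.in
python3 - <<'E'
from h import *
s=probe_bus.read_state();print(s["eef_pos"],s["eef_pos"][:2]@[.913,-.408])
E
```

```text
t: 6.5
eef_pos: [0.4793, 0.1561, 0.0467]
ee_rot: [0.839, 0.544, 0.001, 0.0]
ft_force: [0.5, -0.8, 0.4]
grip_width: 0.0146
finger_force: 1.6
t: 6.9
eef_pos: [0.4833, 0.1541, 0.0466]
ee_rot: [0.828, 0.561, 0.001, -0.0]
ft_force: [-2.1, 0.5, 8.5]
grip_width: 0.0133
finger_force: 10.0
[0.48325616 0.15410771 0.04656483] 0.37833693066514845
```

Scaled: -0.2 m is -0.3333, -0.16 m is -0.2667.

```bash
echo '[{}, {}, {}]' > mv.in && python3 steer.py mv.in 0.05; echo '[{"z":-0.0667}, {"z":-0.1333}, {"z":-0.2}, {"z":-0.2667}, {"z":-0.3333}]' > mv.in && python3 steer.py mv.in >/dev/null; echo '[{}, {}]' > mv.in && python3 steer.py mv.in
python3 - <<'E'
from h import *
s=probe_bus.read_state();i=imaging.capture("wrist");cv2.imwrite("pics/w3.png",i)
print(repr(s["eef_pos"]),repr(s["ee_rot"]),s["q"])
i=cv2.resize(i[80:250,230:430],None,fx=3,fy=3,interpolation=cv2.INTER_CUBIC)
for k in range(0,200,25):
    cv2.putText(i,str(230+k),(int(k*3),10),0,.35,(0,255,255));cv2.putText(i,str(80+k),(0,int(k*3)+4),0,.35,(0,255,255))
cv2.imwrite("pics/w3c.png",i)
E
```

```text
t: 7.2
eef_pos: [0.4828, 0.1538, 0.0457]
ee_rot: [0.828, 0.561, 0.0, 0.0]
ft_force: [-0.3, -0.4, -0.1]
grip_width: 0.0327
finger_force: 0.0
t: 7.9
eef_pos: [0.4827, 0.1542, 0.2461]
ee_rot: [0.828, 0.561, 0.001, -0.0]
ft_force: [-0.3, -0.2, -0.4]
grip_width: 0.0498
finger_force: 0.0
array([0.48268615, 0.15416971, 0.24613174]) array([ 8.27926362e-01,  5.60836181e-01,  8.15028821e-04, -2.31492666e-04]) [-0.99766935  0.3831782   0.79403849  2.09347154 -0.37914581  0.80814072
 -0.35304338]
```

View pics/w3c.png

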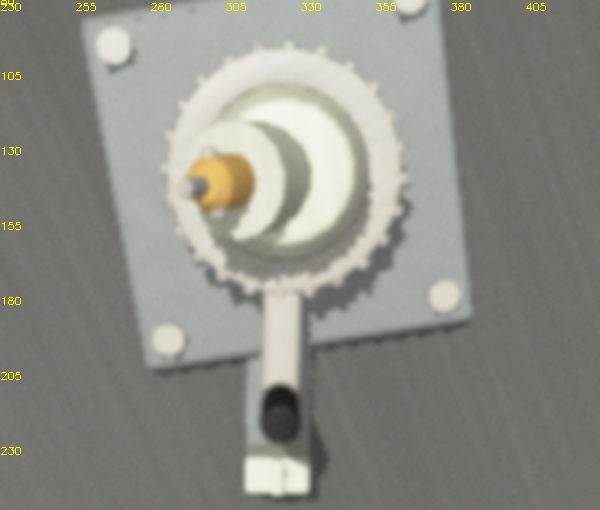

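Lever and peg now sit on the line from ring centre (286,170) to block (278,475), within about 0.5°, so the ring is locked. On to the coupler.

Scaled: -0.196 m is -0.3267, -0.03 m is -0.05, -0.65 rad is -0.2069.

```bash
echo '[{"x":-0.065, "y":0.0358, "z":-0.0167, "wz":-0.0414}, {"x":-0.13, "y":0.0717, "z":-0.0333, "wz":-0.0828}, {"x":-0.195, "y":0.1075, "z":-0.05, "wz":-0.1241}, {"x":-0.26, "y":0.1433, "z":-0.05, "wz":-0.1655}, {"x":-0.3267, "y":0.18, "z":-0.05, "wz":-0.2069}]' > mv.in && python3 steer.py mv.in 0.06 | head -3
python3 - <<'E'
from h import *
s=probe_bus.read_state();M=R.from_quat(s["ee_rot"]).as_matrix()
print(M.T@(np.array([.533,-.245,.28])-s["eef_pos"]),np.degrees(np.arctan2(M[1,1],M[0,1])))
E
```

```text
t: 8.45
eef_pos: [0.5095, -0.0698, 0.2745]
ee_rot: [0.604, 0.797, -0.001, -0.001]
[-0.17500239 -0.02496251 -0.00561435] 15.757169687037207
```

Scaled: -0.172 m is -0.2867, -0.025 m is -0.0417, -0.285 rad is -0.0907.

```bash
echo '[{"x":-0.0733, "y":-0.01, "wz":-0.0318}, {"x":-0.1467, "y":-0.02, "wz":-0.0637}, {"x":-0.22, "y":-0.0317, "wz":-0.0907}, {"x":-0.2867, "y":-0.0417, "wz":-0.0907}]' > mv.in && python3 steer.py mv.in >/dev/null; echo '[{}, {}, {}]' > mv.in && python3 steer.py mv.in
python3 - <<'E'
from h import *
s=probe_bus.read_state();i=imaging.capture("wrist");cv2.imwrite("pics/w4.png",i)
print(repr(s["eef_pos"]),repr(s["ee_rot"]),s["q"])
i=cv2.resize(i[90:290,220:420],None,fx=3,fy=3,interpolation=cv2.INTER_CUBIC)
for k in range(0,200,25):
    cv2.putText(i,str(220+k),(int(k*3),10),0,.35,(0,255,255));cv2.putText(i,str(90+k),(0,int(k*3)+4),0,.35,(0,255,255))
cv2.imwrite("pics/w4c.png",i)
E
```

```text
t: 9.15
eef_pos: [0.5313, -0.2395, 0.2744]
ee_rot: [0.486, 0.874, 0.0, -0.001]
ft_force: [0.3, -0.1, 0.1]
grip_width: 0.06
finger_force: 0.0
array([ 0.5313106 , -0.23954298,  0.27435056]) array([ 4.86463153e-01,  8.73700154e-01,  4.50398946e-05, -1.28009818e-03]) [-0.06951883  0.40860519  0.56275055  1.89210531 -0.27020301  0.91896748
  1.17695629]
```

View pics/w4c.png

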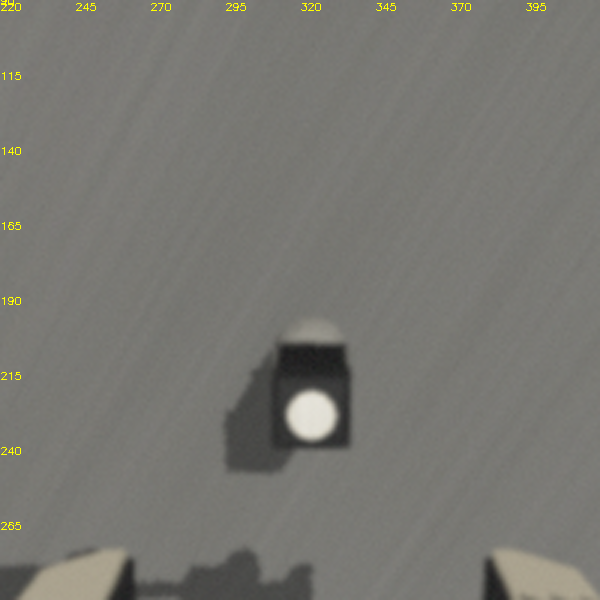

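```bash
python3 - <<'E'
from h import *
np.set_printoptions(precision=4,suppress=True)
s=probe_bus.read_state();pose=(s["eef_pos"],s["ee_rot"])
uv=(220+311.5/3-.3,90+415.5/3-.3)
cap=plane("wrist",uv,.114,pose);print(cap,tri([ray("wrist",uv,pose),ray("scene",(240.2,198.2))]),tri([ray("wrist",uv,pose),ray("top",(431.2,263.1))]))
M=R.from_quat(pose[1]).as_matrix();N=M@R.from_rotvec([0,.4,0]).as_matrix()
g=np.array([cap[0],cap[1],.075])
for b in(.08,0):
    t=g+N[:,2]*(ctrl.grasp_offset-b);print(t,M.T@(t-pose[0]))
E
```

```text
[ 0.5349 -0.244   0.114 ] (array([ 0.535 , -0.2437,  0.1117]), [np.float64(0.000748735866730635), np.float64(0.0007487358667307452)]) (array([ 0.5339, -0.2447,  0.1152]), [np.float64(0.0012927905580874964), np.float64(0.0012927905580876068)])
[ 0.5476 -0.2643  0.1313] [-0.03    0.0005  0.1433]
[ 0.531  -0.2378  0.0577] [0.0012 0.0005 0.217 ]
```

Scaled: 0.1433 m is 0.2388, 0.13 m is 0.2167, 0.4 rad is 0.1273.

```bash
echo '[{"x":-0.02, "y":0.0008, "z":0.075, "wy":0.0446}, {"x":-0.04, "y":0.0008, "z":0.15, "wy":0.0891}, {"x":-0.05, "y":0.0008, "z":0.2167, "wy":0.1273}, {"x":-0.05, "y":0.0008, "z":0.2388, "wy":0.1273}, {"x":-0.05, "y":0.0008, "z":0.2388, "wy":0.1273}]' > mv.in && python3 steer.py mv.in ; echo '[{"z":0.05}, {"z":0.1}, {"z":0.1333}, {"z":0.1333}]' > mv.in && python3 steer.py mv.in; echo '[{}, {}, {}, {}, {}]' > mv.in && python3 steer.py mv.in 0 50;  echo '[{}, {}]' > mv.in && python3 steer.py mv.in
```

```text
t: 9.7
eef_pos: [0.5469, -0.2647, 0.1292]
ee_rot: [0.477, 0.856, 0.096, -0.176]
ft_force: [-0.8, 0.8, 1.1]
grip_width: 0.0599
finger_force: 0.0
t: 10.1
eef_pos: [0.5315, -0.2364, 0.0601]
ee_rot: [0.476, 0.857, 0.097, -0.173]
ft_force: [-1.0, 0.9, 0.2]
grip_width: 0.0601
finger_force: 0.0
t: 10.6
eef_pos: [0.5318, -0.2399, 0.0591]
ee_rot: [0.477, 0.856, 0.097, -0.173]
ft_force: [-1.7, -1.2, 3.5]
grip_width: 0.026
finger_force: 50.0
t: 10.8
eef_pos: [0.5317, -0.24, 0.059]
ee_rot: [0.477, 0.856, 0.097, -0.173]
ft_force: [-0.7, -0.4, 6.4]
grip_width: 0.0254
finger_force: 50.0
```

The rows are not in the units I measure in: shifts go in shares of 0.6 m and turns go in shares of pi rad. I convert before sending: -0.17 m is -0.2833, -0.147 m is -0.245.

```bash
cat >> h.py <<'E'
YAW=np.radians(-12.95);fr=np.array([-np.cos(YAW),-np.sin(YAW),0]);AX=np.sin(.5)*fr+np.cos(.5)*np.array([0,0,1]);HY=np.array([-np.sin(YAW),np.cos(YAW),0])
N0=np.array([.4975,.2305,.08])
Mg=R.from_quat([.477,.856,.097,-.173]).as_matrix()
CZ=Mg.T@[0,0,1];CO=Mg.T@(np.array([.5349,-.244,0])-[.5317,-.24,.059]);CO=CO-[0,CO[1]-0.075*0,0] # mouth in tool frame
CZ[1]=0;CZ/=np.linalg.norm(CZ)
RT=R.align_vectors([AX,HY],[CZ,[0,1,0]])[0]
def target(h,lat=(0,0)): return N0+AX*h-RT.as_matrix()@CO+lat[0]*np.cross(HY,AX)+lat[1]*HY
def go(h,lat=(0,0)):
    s=probe_bus.read_state();M=R.from_quat(s["ee_rot"])
    print("shift",np.round(M.inv().apply(target(h,lat)-s["eef_pos"]),4),"rot",np.round((M.inv()*RT).as_rotvec(),3),"tgt",np.round(target(h,lat),4),"z",np.round(RT.as_matrix()[:,2],3))
    c=s["eef_pos"]+M.apply(CO)-N0;print("mouth along",round(c@AX,4),"lat x",round(c@np.cross(HY,AX),4),"lat y",round(c@HY,4),"axis err",np.round(np.cross(AX,M.apply(CZ)),3))
E
python3 -c "
from h import *
print(CO,CZ)"
echo '[{"x":0.026, "z":-0.0613}, {"x":0.0517, "z":-0.1228}, {"x":0.0783, "z":-0.1833}, {"x":0.1033, "z":-0.245}, {"x":0.12, "z":-0.2833}]' > mv.in && python3 steer.py mv.in;python3 -c "
from h import *
go(.045)"
```

```text
[-0.02762834  0.          0.05237942] [ 0.38886858  0.         -0.92129323]
t: 11.3
eef_pos: [0.5318, -0.2401, 0.2457]
ee_rot: [0.477, 0.856, 0.097, -0.172]
ft_force: [0.1, -0.4, -3.3]
grip_width: 0.0261
finger_force: 50.0
shift [0.391  0.1796 0.2479] rot [ 0.119 -0.472 -0.79 ] tgt [0.4446 0.2427 0.1688] z [ 0.098 -0.023 -0.995]
mouth along 0.0253 lat x 0.1762 lat y -0.4546 axis err [ 0.107  0.466 -0.   ]
```

Scaled: 0.205 m is 0.3417, 0.164 m is 0.2733, -0.079 rad is -0.0251.

```bash
echo '[{"x":0.0683, "y":0.03, "z":0.0317, "wx":0.0038, "wy":-0.015, "wz":-0.0251}, {"x":0.1367, "y":0.06, "z":0.0633, "wx":0.0076, "wy":-0.0299, "wz":-0.0503}, {"x":0.205, "y":0.09, "z":0.095, "wx":0.0115, "wy":-0.0449, "wz":-0.0754}, {"x":0.2733, "y":0.12, "z":0.1267, "wx":0.0153, "wy":-0.0598, "wz":-0.1006}, {"x":0.3417, "y":0.15, "z":0.1583, "wx":0.0191, "wy":-0.0751, "wz":-0.1257}]' > mv.in && python3 steer.py mv.in;python3 -c "
from h import *
go(.115)"
```

```text
t: 11.8
eef_pos: [0.4885, 0.0016, 0.2354]
ee_rot: [0.301, 0.95, 0.047, -0.063]
ft_force: [1.8, 0.1, -2.5]
grip_width: 0.0258
finger_force: 50.0
shift [0.2023 0.1577 0.0436] rot [ 0.06  -0.236 -0.392] tgt [0.4119 0.2502 0.2303] z [ 0.098 -0.023 -0.995]
mouth along 0.0578 lat x 0.1018 lat y -0.2299 axis err [ 0.013  0.25  -0.024]
```

Scaled: 0.19 m is 0.3167, 0.152 m is 0.2533, -0.392 rad is -0.1248.

```bash
echo '[{"x":0.0633, "y":0.05, "z":0.0133, "wx":0.0038, "wy":-0.015, "wz":-0.0248}, {"x":0.1267, "y":0.1, "z":0.0267, "wx":0.0076, "wy":-0.0299, "wz":-0.0497}, {"x":0.19, "y":0.15, "z":0.04, "wx":0.0115, "wy":-0.0449, "wz":-0.0748}, {"x":0.2533, "y":0.2, "z":0.055, "wx":0.0153, "wy":-0.0598, "wz":-0.0996}, {"x":0.3167, "y":0.25, "z":0.07, "wx":0.0191, "wy":-0.0751, "wz":-0.1248}]' > mv.in && python3 steer.py mv.in;echo '[{}, {}]' > mv.in && python3 steer.py mv.in; python3 -c "
from h import *
go(.06);print(probe_bus.read_state()['q'])"
```

```text
t: 12.3
eef_pos: [0.4179, 0.2369, 0.2302]
ee_rot: [0.113, 0.992, -0.006, 0.05]
ft_force: [2.0, 0.8, -2.1]
grip_width: 0.0258
finger_force: 50.0
t: 12.5
eef_pos: [0.4174, 0.2369, 0.2297]
ee_rot: [0.111, 0.993, -0.006, 0.048]
ft_force: [0.8, -0.5, -1.8]
grip_width: 0.0257
finger_force: 50.0
shift [-0.0133  0.0117  0.0492] rot [-0.001 -0.003  0.002] tgt [0.4376 0.2443 0.182 ] z [ 0.098 -0.023 -0.995]
mouth along 0.1105 lat x 0.0069 lat y -0.0117 axis err [0.001 0.003 0.   ]
[-9.15914124e-01  2.71679808e-01  2.85645400e-01  2.19502415e+00
 -1.49775224e-03  6.23016666e-01  7.05835607e-01]
```

Now move to 45 mm from the shoulder and look from the scene and wrist cameras.

Scaled: 0.0605 m is 0.1008, 0.049 m is 0.0817, -0.003 rad is -0.001.

```bash
echo '[{"x":-0.0067, "y":0.0067, "z":0.0267}, {"x":-0.015, "y":0.0133, "z":0.055}, {"x":-0.0222, "y":0.0195, "z":0.0817, "wx":-0.0003, "wy":-0.001, "wz":0.0006}, {"x":-0.0283, "y":0.0195, "z":0.1008, "wx":-0.0003, "wy":-0.001, "wz":0.0006}, {"x":-0.0283, "y":0.0195, "z":0.1008, "wx":-0.0003, "wy":-0.001, "wz":0.0006}]' > mv.in && python3 steer.py mv.in;echo '[{}, {}]' > mv.in && python3 steer.py mv.in; python3 - <<'E'
from h import *
go(.03)
w=imaging.capture("wrist");s=imaging.capture("scene");t=imaging.capture("top")
for n,i in(("w",w),("s",s),("t",t)):cv2.imwrite(f"pics/{n}5.png",i)
S=cv2.resize(s[175:250,360:460],(400,300),interpolation=cv2.INTER_CUBIC);T=cv2.resize(t[245:320,170:270],(400,300),interpolation=cv2.INTER_CUBIC)
Wc=cv2.resize(w[150:450,120:520],(400,300))
W2c=cv2.resize(w[200:350,220:420],(400,300),interpolation=cv2.INTER_CUBIC)
cv2.imwrite("pics/m5.png",np.vstack([np.hstack([S,T]),np.hstack([Wc,W2c])]))
E
```

```text
t: 13.0
eef_pos: [0.4443, 0.2391, 0.1704]
ee_rot: [0.117, 0.992, -0.007, 0.05]
ft_force: [0.3, 0.7, -2.2]
grip_width: 0.0255
finger_force: 50.0
t: 13.2
eef_pos: [0.444, 0.2409, 0.1722]
ee_rot: [0.115, 0.992, -0.005, 0.051]
ft_force: [0.0, 1.3, -3.3]
grip_width: 0.0257
finger_force: 50.0
shift [-0.0056  0.0018  0.0172] rot [ 0.001  0.001 -0.006] tgt [0.4516 0.2411 0.1557] z [ 0.098 -0.023 -0.995]
mouth along 0.048 lat x 0.0015 lat y -0.0019 axis err [-0.001 -0.001 -0.001]
```

View pics/m5.png

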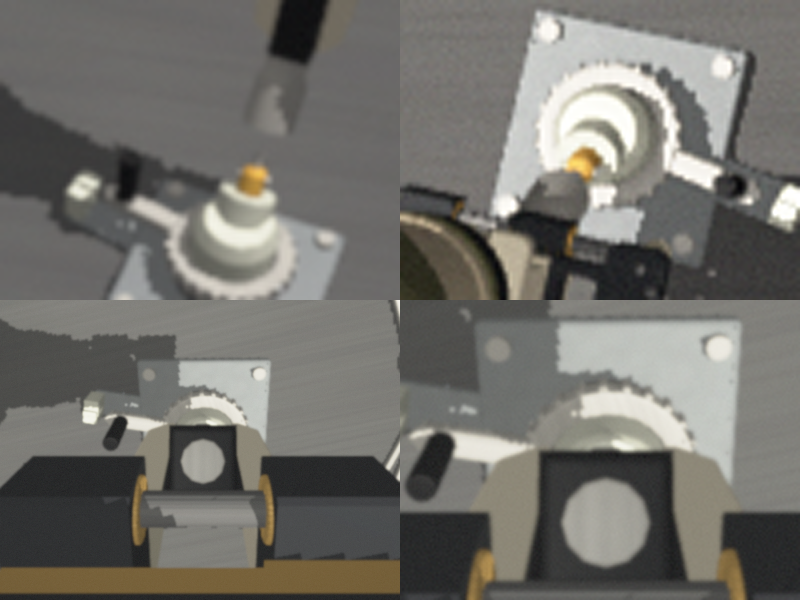

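The coupler mouth is about 45 mm up, on the nipple's axis: in the scene crop, mouth (271,125) and pin tip (258,159). I'll check the coupler's in-hand offset from the cap at wrist pixel (322.5,311).

```bash
python3 - <<'E'
from h import *
m=imaging.camera_model("wrist");E=m["mount"]
w=cv2.imread("pics/w5.png")[285:335,290:355];g=cv2.cvtColor(w,6)
n,l,st,ce=cv2.connectedComponentsWithStats((g>110).astype("uint8"));k=[i for i in range(1,n) if 300<st[i][4]<1500];print(st[k],ce[k]+[290,285])
for uv in [ce[i]+[290,285] for i in k]+[(322.5,311)]:
    d=E[:3,:3]@np.linalg.solve(m["K"],[*uv,1]);o=E[:3,3];p0=CO+.114*CZ
    p=o+d*((p0-o)@CZ)/(d@CZ);print("obs",p,"pred",p0,"x-lat",(p-p0)@np.cross([0,1,0],CZ))
E
```

```text
[[  11    4   43   44 1450]] [[322.28137931 310.95655172]]
obs [ 0.01661125  0.00063398 -0.0526866 ] pred [ 0.01670268  0.         -0.05264801] x-lat 9.924194954394283e-05
obs [ 0.01659721  0.0007126  -0.05269252] pred [ 0.01670268  0.         -0.05264801] x-lat 0.00011447295602453188
```

Scaled: 0.0218 m is 0.0363, 0.0172 m is 0.0287, -0.006 rad is -0.0019.

```bash
echo '[{"x":-0.0033, "y":0.0017, "z":0.01}, {"x":-0.0067, "y":0.003, "z":0.02, "wz":-0.0019}, {"x":-0.0093, "y":0.003, "z":0.0287, "wz":-0.0019}, {"x":-0.0127, "y":0.003, "z":0.0363, "wz":-0.0019}, {"x":-0.0127, "y":0.003, "z":0.0363, "wz":-0.0019}]' > mv.in && python3 steer.py mv.in;echo '[{}, {}]' > mv.in && python3 steer.py mv.in 0 60; python3 -c "
from h import *
go(.012)"
```

```text
t: 13.85
eef_pos: [0.4538, 0.2406, 0.1499]
ee_rot: [0.112, 0.992, -0.006, 0.05]
ft_force: [-0.0, -0.7, -2.8]
grip_width: 0.0259
finger_force: 50.0
t: 14.05
eef_pos: [0.4537, 0.2409, 0.1507]
ee_rot: [0.112, 0.992, -0.005, 0.05]
ft_force: [0.1, 0.2, -3.3]
grip_width: 0.0259
finger_force: 60.0
shift [-0.0053 -0.0004  0.0115] rot [0.001 0.001 0.001] tgt [0.46   0.2391 0.1399] z [ 0.098 -0.023 -0.995]
mouth along 0.0246 lat x -0.0004 lat y 0.0004 axis err [ 0.001 -0.001  0.001]
```

Scaled: 0.0115 m is 0.0192, 0.009 m is 0.015.

```bash
echo '[{"x":-0.0022, "z":0.005}, {"x":-0.0045, "y":-0.0007, "z":0.01}, {"x":-0.0067, "y":-0.0007, "z":0.015}, {"x":-0.0088, "y":-0.0007, "z":0.0192}, {"x":-0.0088, "y":-0.0007, "z":0.0192}]' > mv.in && python3 steer.py mv.in;echo '[{}, {}]' > mv.in && python3 steer.py mv.in ; python3 -c "
from h import *
go(0);s=probe_bus.read_state();print(s['ft_force']@AX,s['ft_force']@HY,s['ft_force']@np.cross(HY,AX))"
```

```text
t: 14.55
eef_pos: [0.4601, 0.239, 0.1394]
ee_rot: [0.112, 0.992, -0.006, 0.05]
ft_force: [-0.1, 0.3, -2.6]
grip_width: 0.0256
finger_force: 60.0
t: 14.75
eef_pos: [0.4599, 0.2392, 0.1398]
ee_rot: [0.112, 0.992, -0.005, 0.05]
ft_force: [-0.5, -0.2, -2.0]
grip_width: 0.0261
finger_force: 60.0
shift [-0.0047 -0.      0.011 ] rot [0.001 0.001 0.001] tgt [0.4656 0.2378 0.1293] z [ 0.098 -0.023 -0.995]
mouth along 0.012 lat x -0.0 lat y 0.0001 axis err [ 0.001 -0.001  0.001]
-1.562237880331557 -0.26675208687673124 -1.353490746396828
```

Scaled: 0.011 m is 0.0183, 0.0083 m is 0.0138.

```bash
echo '[{"x":-0.002, "z":0.0047}, {"x":-0.004, "z":0.0092}, {"x":-0.0058, "z":0.0138}, {"x":-0.0078, "z":0.0183}, {"x":-0.0078, "z":0.0183}]' > mv.in && python3 steer.py mv.in;echo '[{}, {}]' > mv.in && python3 steer.py mv.in ; python3 -c "
from h import *
go(0);s=probe_bus.read_state();print(s['ft_force']@AX,s['ft_force']@HY,s['ft_force']@np.cross(HY,AX))"
```

```text
t: 15.25
eef_pos: [0.4651, 0.2379, 0.1292]
ee_rot: [0.112, 0.992, -0.006, 0.05]
ft_force: [-6.2, 0.9, 9.0]
grip_width: 0.0259
finger_force: 60.0
t: 15.45
eef_pos: [0.4649, 0.2378, 0.1294]
ee_rot: [0.112, 0.992, -0.006, 0.05]
ft_force: [-5.9, -0.5, 8.1]
grip_width: 0.0253
finger_force: 60.0
shift [-0.0006  0.0001  0.0001] rot [ 0.    -0.     0.002] tgt [0.4656 0.2378 0.1293] z [ 0.098 -0.023 -0.995]
mouth along 0.0004 lat x -0.0005 lat y -0.0001 axis err [0.001 0.    0.   ]
9.80303189309386 -1.8447157800056975 -1.024208957155056
```

Scaled: 0.0009 m is 0.0015, -0.0004 m is -0.0007.

```bash
for k in 1 2; do echo '[{"x":-0.0007, "z":0.0015}, {"x":-0.0007, "z":0.0015}, {"x":-0.0007, "z":0.0015}]' > mv.in && python3 steer.py mv.in >/dev/null; python3 -c "
from h import *
go(0);s=probe_bus.read_state();print(s['ft_force']@AX,s['ft_force']@HY,s['ft_force']@np.cross(HY,AX))"; done
```

```text
shift [-0.0004  0.0001 -0.0005] rot [ 0.001 -0.     0.002] tgt [0.4656 0.2378 0.1293] z [ 0.098 -0.023 -0.995]
mouth along -0.0003 lat x -0.0005 lat y -0.0 axis err [0.001 0.    0.001]
15.079766014281663 -1.3186961667812507 0.6571509338331663
shift [-0.0003  0.0001 -0.0006] rot [ 0.001 -0.001  0.002] tgt [0.4656 0.2378 0.1293] z [ 0.098 -0.023 -0.995]
mouth along -0.0004 lat x -0.0006 lat y 0.0 axis err [0.002 0.    0.001]
29.555143761824127 -3.2761578417991153 3.3119724991739212
```

```bash
echo '[{}, {}, {}]' > mv.in && python3 steer.py mv.in; python3 - <<'E'
from h import *
s=probe_bus.read_state();print(s['ft_force']@AX)
a=imaging.capture("scene");t=imaging.capture("top")
S=cv2.resize(a[175:250,360:460],(400,300),interpolation=cv2.INTER_CUBIC);T=cv2.resize(t[245:320,170:270],(400,300),interpolation=cv2.INTER_CUBIC)
cv2.imwrite("pics/m6.png",np.hstack([S,T]))
E
```

```text
t: 16.35
eef_pos: [0.4653, 0.2378, 0.1287]
ee_rot: [0.112, 0.992, -0.005, 0.05]
ft_force: [-12.7, -2.0, 26.2]
grip_width: 0.0256
finger_force: 60.0
28.668040932181412
```

View pics/m6.png

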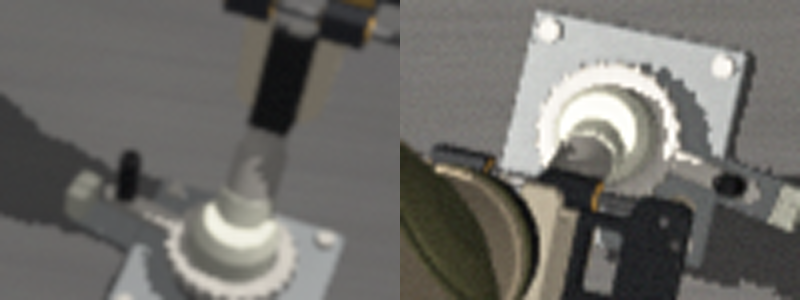

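The coupler's mouth sits on the shoulder at scene crop (245,200) with no brass showing. The lever still points at the index block, and the push is a steady 29 N or so.

```bash
python3 -c "
from station import ctrl, imaging, probe_bus, hand_in
print(hand_in())"
```

```text
the job is handed in; nothing more can be done
None
```

I handed the job in at about 16.5 s: the lock ring is turned to the index block (within about 0.5° in the wrist image), and the arm is holding the coupler fully home on the nipple with about 29 N; no verdict came back.

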